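# Call a colleague and point out the next repair

## Robot

A 6-joint arm with a two-finger parallel gripper is mounted at the origin on the work surface. World frame = base frame: x ahead of the robot, y to its left, z up, the work surface at z = 0. Lengths are in mm, angles in rad, forces in N, time in s.
With the tool pointing down it reaches from about 350 to 850 mm from the base axis. Payload 8.1 kg.
Tool frame: the origin (TCP) lies between the finger pads, 19 mm behind the fingertips; this is the grasp point; y points along the fingers, x is the direction in which the jaws open and shut, and the axes are right-handed (so a half turn about y gives the same grasp; the last joint's range is limited). The gripper opens to 93 mm and grips with 3 to 60 N. Pads are 15 mm wide; open, the fingers measure 128 mm over their backs; the gripper's body (75 mm by 188 mm) begins 65 mm behind the grasp point.
Start: joints at [-1.23, 0.13, 1.488, -0, 1.523, -0.085], TCP at [247.85, -546.421, 237.435] pointing down, gripper open.
Joint ranges: [-2.96, 2.96], [-0.89, 2.26], [0.02, 2.5], [-1.34, 4.48], [0, 2.73], [-2.66, 2.66]. Speed limits (rad/s): [2.39, 2.39, 2.79, 3.14, 3.14, 3.14].

## Interface

Orientations are given as a unit quaternion [w, x, y, z].
In Python, from rig import bot gives the robot as it stands.
- The arm moves only by the shell command python3 -m inch 'ROWS' [FORCE]. ROWS is JSON, a list that holds one entry, the list of rows, each a list of 7 numbers: the shift along the world's x, y, z in mm, then the turn, a rotation vector about the world's x, y, z in rad, then the finger opening in mm, from 0 to 93. In form: [[[tx, ty, tz, ax, ay, az, hand], ...]]. A call has 1 to 10 rows; each row shifts and turns the pose as measured when the row begins; what a row does not reach is not made up. A row lasts 1/8 s, in which the tool goes at most 62.5 mm and 10.7 degrees, less where a joint would pass 70% of its speed; a pose out of reach is approached as far as the arm can. A call is refused whole if a number of a shift passes 62.5 or a number of a turn 0.188, either way. A call with a gripper value outside its range is refused whole. The fingers move at their own pace and stop on an object; FORCE is the grip in N (left out, the last holds). Time passes only in rows, so rows that do not move let the fingers close. It gives the time, the measured TCP pose, the force and the opening at its end, in the units of the state.
- bot.observe(): the state, without advancing time (a new reading comes with each control period).
- bot.snapshot(name): name is "side" or "top"; returns (picture, depth): 384x512x3 uint8, blue, green, red; 384x512 float32, mm along the optical axis (not along the pixel's ray), 0 where there is no reading.
- bot.camera_info(name): a dict with "fx", "fy", "cx", "cy" (pixels), "distortion" ([k1, k2, p1, p2, k3] as OpenCV has them; the pictures are not rectified), "R" (3x3) and "t" (3): a world point X has camera coordinates R X + t. Camera axes: x right, y down, z forward; pixel columns grow to the right and rows downward; lengths in mm; the calibration is good to about 2 mm. A picture is of the moment at which its call begins. camera_info takes no time and is no camera call.
- bot.job_done(): hands the job in, once; it reports no verdict.
The state is a dict: "clock": time; "q": joint angles; "dq": joint speeds; "tau": joint torques, N m; "position": TCP position; "tool_rot": TCP orientation; "force": force on the tool from outside, world axes, zero at the start; "ft_torque": the same for the moment, N m; "grip_width": finger opening in mm.
Only numpy, scipy, OpenCV 4.12 (cv2) and the standard library are available. Lean on these libraries where they do the work, as an engineer would, in place of code of your own. Each camera call takes 0.05 s, during which the arm holds its last target. There are 200 camera calls.

## Task

Call your workmate over to the silversmith's bench and show what to do next: press the red call button all the way down and let it come up again, then point at the copper mug, and last at the dome-headed steel stake on which the mug is to be worked. To point, hold the fingertips two to four centimetres above the middle of the thing's top, fingers pointing straight down, without touching it, for two to three seconds; finish with the hand still pointing at the stake. Except for the button, touch and move nothing that stands or lies on the bench, and do not bring the fingertips down over any of the other pieces.

Things in the scene. Friction and masses are not known exactly. Their poses are not given: they have to be found in the camera images.
- call_top (a point): Centre of the top face of the red round call button (cap 40 mm across) in a black housing fixed to the bench; released, its top is 22 mm above the bench. The cap moves straight down 6 mm and springs back; fully down takes about 5 N.
- call (a joint): Travel of the call button in m: 0 released, 0.006 fully pressed.
- copper_mug: Copper mug, open at the top, 72 mm across and 90 mm high, with one side handle towards its own +y. Stands loose on the bench. Origin at the centre of its underside, z up.
- copper_mug_rim (a point): Centre of the copper mug's mouth, at rim height (90 mm above the bench).
- dome_stake: Dome-headed stake: dark steel post on a round foot 72 mm across, with a mushroom-shaped, smoothly rounded head 62 mm across; 130 mm high. Stands loose on the bench. Origin at the centre of its underside.
- dome_top (a point): Highest point, in the middle, of the dome-headed stake, 130 mm above the bench.
- silver_goblet: Bystander: silver-coloured goblet on a thin stem, 70 mm across, 130 mm high, loose. Origin at the centre of its underside.
- brass_bowl: Bystander: brass bowl, 84 mm across the rim, 55 mm high, loose. Origin at the centre of its underside.
- cone_stake: Bystander: dark steel stake with the same 72 mm round foot, but ending in a narrow upward cone; 130 mm high, loose. Origin at the centre of its underside.
- hammer: Bystander: hammer 260 mm long lying on the bench beyond the other pieces, about across the robot's view (its own x axis, from handle to head, about along world y). Loose.

How it is judged (in metres and radians):
On the way, in this order (a step that is already met when the one before it is completed fails the run):
1. the call button is pressed down (at least 4.5 of its 6 mm) (value of joint call above 0.0045 m), for 0.05 s.
2. with the button up again, the hand points at the copper mug for 1.5 s: tool down, TCP within 25 mm of the mouth's centre sideways and 20 to 90 mm above the rim (value of joint call below 0.0015 m and horizontal distance between the grasp point and copper_mug_rim below 0.025 m and height (world z) of the grasp point between 0.11 and 0.18 m and (angle between the grasp point's own z axis and vertical above 2.64 rad or angle between the grasp point's own z axis and vertical below 0.5 rad)), for 1.5 s.
3. the hand points at the dome-headed stake for 1.5 s, in the same way (horizontal distance between the grasp point and dome_top below 0.025 m and height (world z) of the grasp point between 0.15 and 0.22 m and (angle between the grasp point's own z axis and vertical above 2.64 rad or angle between the grasp point's own z axis and vertical below 0.5 rad)), for 1.5 s.
At the end, for the whole second after the job is handed in: The hand still points at the dome-headed stake (tool within 0.5 rad of straight down, TCP within 25 mm of the stake's middle sideways and 20 to 90 mm above its top), the button is up, and every piece stands upright and at rest within 8 mm of where it began (all of step 3 and value of joint call below 0.0015 m and distance of each of copper_mug, dome_stake, silver_goblet, brass_bowl, cone_stake, hammer from where it was at the start of the episode below 0.008 m and angle between each of copper_mug, dome_stake, silver_goblet, brass_bowl, cone_stake's own z axis and vertical below 0.08 rad and linear speed of each of copper_mug, dome_stake, silver_goblet, brass_bowl, cone_stake, hammer below 0.02 m/s); the robot touches nothing.
It fails at once if a piece other than the button is touched by the robot (over 0.4 N) (contact force between any of the fingers, the arm and copper_mug above 0.4 N or contact force between any of the fingers, the arm and dome_stake above 0.4 N or contact force between any of the fingers, the arm and silver_goblet above 0.4 N or contact force between any of the fingers, the arm and brass_bowl above 0.4 N or contact force between any of the fingers, the arm and cone_stake above 0.4 N or contact force between any of the fingers, the arm and hammer above 0.4 N).
It fails at once if a piece is moved or lifted by more than 10 mm (distance of any of copper_mug, dome_stake, silver_goblet, brass_bowl, cone_stake, hammer from where it was at the start of the episode above 0.01 m).
It fails at once if the hand is brought down over a wrong piece (TCP within 25 mm of its middle sideways and less than 60 mm above its top) ((horizontal distance between the grasp point and silver_goblet below 0.025 m and height (world z) of the grasp point below 0.19 m) or (horizontal distance between the grasp point and brass_bowl below 0.025 m and height (world z) of the grasp point below 0.115 m) or (horizontal distance between the grasp point and cone_stake below 0.025 m and height (world z) of the grasp point below 0.19 m)).
It also fails if it takes over 54 s, if anything falls off the work surface, if the arm or the gripper's body presses on something with over 40 N, if the wrist force passes 120 N, or if a joint passes its speed limit or range.

## Working session

There is one attempt and no reset: what is moved stays moved. The work goes in short steps, Python scripts to look and compute and a shell command to move; the robot and the scene stay as the last step left them, time stands still between calls to the robot, and variables do not carry over. Pictures are saved under pics/ and viewed, about 8 in all and at most 12, crops included, and the job is handed in when it is done.

```bash
mkdir -p pics; cat > h.py <<'E'
import numpy as np,cv2
from rig import bot
def world(name,u,v,d):
    c=bot.camera_info(name);K=np.array([[c['fx'],0,c['cx']],[0,c['fy'],c['cy']],[0,0,1]])
    p=cv2.undistortPoints(np.array([[[u,v]]],float),K,np.array(c['distortion']))[0,0]
    R=np.array(c['R']);t=np.array(c['t']).ravel()
    return R.T@(np.array([p[0]*d,p[1]*d,d])-t)
def atz(name,u,v,z):
    a=world(name,u,v,100.);b=world(name,u,v,1000.);return a+(b-a)*(z-a[2])/(b[2]-a[2])
E
python3 - <<'E'
from h import *
for n in("top","side"):
    p,d=bot.snapshot(n);cv2.imwrite(f"pics/{n}0.png",p);np.save(f"pics/{n}0.npy",d)
    c=bot.camera_info(n);print(n,-np.array(c['R']).T@np.array(c['t']).ravel(),c['fx'])
s=bot.observe();print(s)
E
```

```text
top [ 412.54107319    7.17438258 1036.45509026] 411.01062580820087
side [ 234.60893866 -682.02403416 1022.96731092] 475.90317806231553
{'clock': 0.1, 'q': array([-1.23044957e+00,  1.31089495e-01,  1.48917594e+00, -9.52942129e-06,
        1.52303558e+00, -8.53719782e-02]), 'dq': array([-0.0011951 , -0.00160047, -0.00246015, -0.00181438,  0.00093115,
        0.00273588]), 'tau': array([ 6.76737945e-04, -5.61337709e+01, -4.93100059e+01,  7.70213711e-02,
        2.89977214e-02, -4.09378208e-05]), 'position': array([ 247.65062446, -545.95840136,  236.4869911 ]), 'tool_rot': array([ 0.59470975, -0.59397644,  0.38356734, -0.38260737]), 'force': array([ 0.05306428,  0.02631212, -0.14269898]), 'ft_torque': array([-0.02285655,  0.0021592 ,  0.04306704]), 'grip_width': 92.64850434126525}
```

View pics/top0.png

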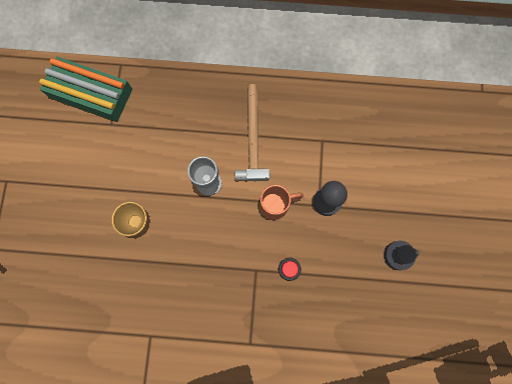

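View pics/side0.png

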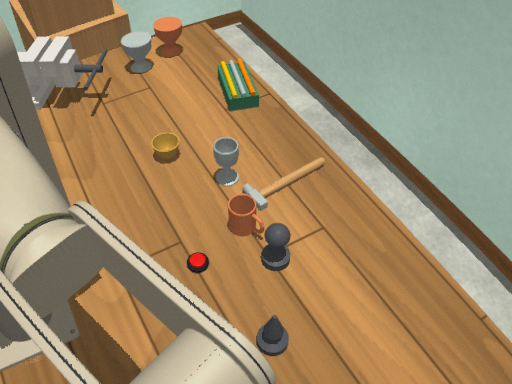

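The top view shows the button at (290,269), mug mouth (275,202), dome head (333,194), cone (402,255), goblet (203,170), bowl (130,220) and hammer (252,85–175). The side view agrees: button (198,261), mug (242,205), dome (277,236), cone (272,322). Next I measure these positions in an enlarged crop.

```bash
python3 - <<'E'
from h import *
p=cv2.imread("pics/top0.png");d=np.load("pics/top0.npy")
cv2.imwrite("pics/crop1.png",cv2.resize(p[150:290,180:380],None,fx=4,fy=4,interpolation=cv2.INTER_CUBIC))
v,u=np.mgrid[150:290:1,100:430:1];pts=np.array([[*world("top",a,b,d[b,a])] for a,b in zip(u.ravel(),v.ravel())]) ;ok=d[v.ravel(),u.ravel()]>0
U=u.ravel();V=v.ravel()
def box(n,u0,u1,v0,v1,z0,z1):
    m=ok&(U>=u0)&(U<u1)&(V>=v0)&(V<v1)&(pts[:,2]>z0)&(pts[:,2]<z1);q=pts[m]
    print(n,m.sum(),"min",q.min(0).round(),"max",q.max(0).round(),"mid",((q.min(0)+q.max(0))/2).round(1), "px",U[m].min(),U[m].max(),V[m].min(),V[m].max())
box("button",275,305,255,285,17,30)
box("mugrim",255,290,180,225,80,100)
box("dometop",312,355,175,220,100,140)
box("domecap",312,355,175,220,122,140)
box("domefoot",305,355,175,225,3,30)
box("cone foot",380,425,235,275,5,25)
box("cone tip",380,425,235,275,100,140)
box("goblet",185,225,150,200,115,140)
box("bowl",108,152,198,242,45,65)
for n,uv,z in [("btn",(290,269),22),("mug",(275,201.5),90),("dome",(334,194),115)]: print(n,atz("top",*uv,z).round(1))
for n,uv,z in [("btn",(198,260.5),22),("dome",(277,235),110),("mug",(242,202),90)]: print("side",n,atz("side",*uv,z).round(1))
from scipy.spatial.transform import Rotation as R
s=bot.observe();q=s['tool_rot'];print(R.from_quat([*q[1:],q[0]]).as_matrix().round(3))
E
```

```text
Traceback (most recent call last):
  File "h.py", line 4, in world
    c=bot.camera_info(name);K=np.array([[c['fx'],0,c['cx']],[0,c['fy'],c['cy']],[0,0,1]])
ValueError: time passes only in moves, steps and waits
```

View pics/crop1.png

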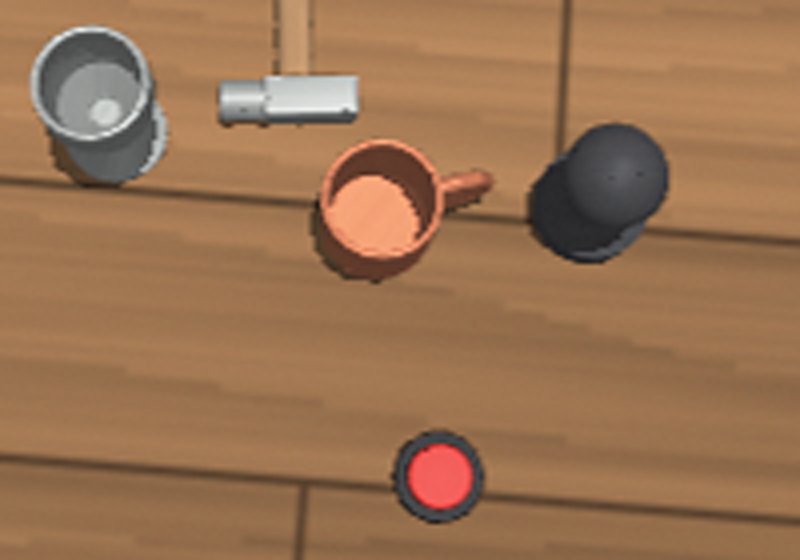

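In the crop the button centre is at (440,477), which is full-frame (290.0,269.2). The mug mouth is at (382,199), or (275.4,199.7), with its handle to the right. The dome head is at (618,175), or (334.4,193.7).

```bash
sed -i 's/^from rig import bot/from rig import bot\nimport functools\ninfo=functools.cache(bot.camera_info)/; s/c=bot.camera_info(name)/c=info(name)/' h.py; python3 - <<'E'
from h import *
d=np.load("pics/top0.npy")
v,u=np.mgrid[150:290:1,100:430:1];pts=np.array([[*world("top",a,b,d[b,a])] for a,b in zip(u.ravel(),v.ravel())]) ;ok=d[v.ravel(),u.ravel()]>0
U=u.ravel();V=v.ravel()
def box(n,u0,u1,v0,v1,z0,z1):
    m=ok&(U>=u0)&(U<u1)&(V>=v0)&(V<v1)&(pts[:,2]>z0)&(pts[:,2]<z1);q=pts[m]
    if len(q)==0: print(n,0);return
    print(n,m.sum(),"min",q.min(0).round(),"max",q.max(0).round(),"mid",((q.min(0)+q.max(0))/2).round(1), "px",U[m].min(),U[m].max(),V[m].min(),V[m].max())
box("button",275,305,255,285,17,30)
box("mugrim",255,291,180,225,80,100)
box("dometop",312,355,175,220,100,140)
box("domecap",312,355,175,220,125,140)
box("domefoot",305,355,175,225,3,30)
box("cone foot",380,425,235,275,5,25)
box("cone tip",380,425,235,275,100,140)
box("goblet",185,225,150,200,115,140)
box("bowl",108,152,198,242,45,65)
for n,uv,z in [("btn",(290,269.2),22),("mug",(275.4,199.7),90),("dome",(334.4,193.7),115)]: print(n,atz("top",*uv,z).round(1))
for n,uv,z in [("btn",(198,260.5),22),("dome",(277,235),110),("mug",(242,202),90)]: print("side",n,atz("side",*uv,z).round(1))
from scipy.spatial.transform import Rotation as R
s=bot.observe();q=s['tool_rot'];print(R.from_quat([*q[1:],q[0]]).as_matrix().round(3))
E
```

```text
button 209 min [414. -83.  17.] max [455. -44.  26.] mid [434.7 -63.7  21.5] px 281 297 261 278
mugrim 187 min [556. -51.  80.] max [627.  20.  94.] mid [591.5 -15.3  87.3] px 260 290 185 214
dometop 548 min [ 583. -178.  102.] max [ 642. -117.  134.] mid [ 612.2 -147.7  118.1] px 320 346 181 206
domecap 203 min [ 593. -169.  125.] max [ 631. -130.  134.] mid [ 612.2 -149.8  129.5] px 327 344 184 200
domefoot 363 min [ 552. -221.    3.] max [686. -91.  30.] mid [ 618.7 -156.5   16.5] px 305 354 175 224
cone foot 250 min [ 443. -392.    5.] max [ 527. -297.   25.] mid [ 485.1 -344.2   15. ] px 384 422 240 274
cone tip 87 min [ 480. -341.  101.] max [ 503. -323.  131.] mid [ 491.  -332.2  115.9] px 408 419 248 258
goblet 248 min [604. 122. 115.] max [672. 191. 133.] mid [638.2 156.6 124. ] px 187 217 156 186
bowl 265 min [483. 291.  45.] max [564. 374.  60.] mid [523.5 332.1  52.6] px 111 145 202 235
btn [435. -66.  22.]
mug [590.5 -16.7  90. ]
dome [ 610.5 -149.7  115. ]
side btn [436.5 -69.4  22. ]
side dome [ 610.6 -151.9  110. ]
side mug [596.   -9.2  90. ]
[[ 0.413 -0.001  0.911]
 [-0.911  0.002  0.413]
 [-0.002 -1.     0.   ]]
```

Both cameras agree with the given heights and sizes: button (435,-65), mug (591,-16), dome (612,-149). I close the fingers and travel at height towards the button.

```bash
python3 -m inch '[[[15,40,0,0,0,0,0],[15,40,0,0,0,0,0],[15,40,0,0,0,0,0],[15,40,0,0,0,0,0],[15,40,0,0,0,0,0],[15,40,0,0,0,0,0],[15,40,0,0,0,0,0],[15,40,0,0,0,0,0],[15,40,0,0,0,0,0],[15,40,0,0,0,0,0]]]' 20
```

```text
clock: 1.35
position: [397.5, -133.6, 231.2]
tool_rot: [0.595, -0.592, 0.388, -0.382]
force: [0.5, -0.9, -0.3]
grip_width: 1.1
```

```bash
python3 -m inch '[[[19,34,0,0,0,0,0],[18,34,0,0,0,0,0],[0,0,-30,0,0,0,0],[0,0,-40,0,0,0,0],[0,0,-40,0,0,0,0],[0,0,-30,0,0,0,0],[0,0,-15,0,0,0,0],[0,0,0,0,0,0,0]]]'
```

```text
clock: 2.35
position: [434.4, -58.8, 71.0]
tool_rot: [0.596, -0.593, 0.386, -0.38]
force: [-0.8, 0.1, 1.0]
grip_width: 0.5
```

```bash
python3 -m inch '[[[0,-6,-12,0,0,0,0],[0,0,-10,0,0,0,0],[0,0,0,0,0,0,0]]]'; python3 - <<'E'
from h import *
p,d=bot.snapshot("side");cv2.imwrite("pics/side1.png",cv2.resize(p[180:310,110:310],None,fx=4,fy=4))
E
```

```text
clock: 2.72
position: [436.5, -66.1, 50.2]
tool_rot: [0.596, -0.592, 0.385, -0.381]
force: [-0.9, -0.9, 0.3]
grip_width: 0.3
```

View pics/side1.png

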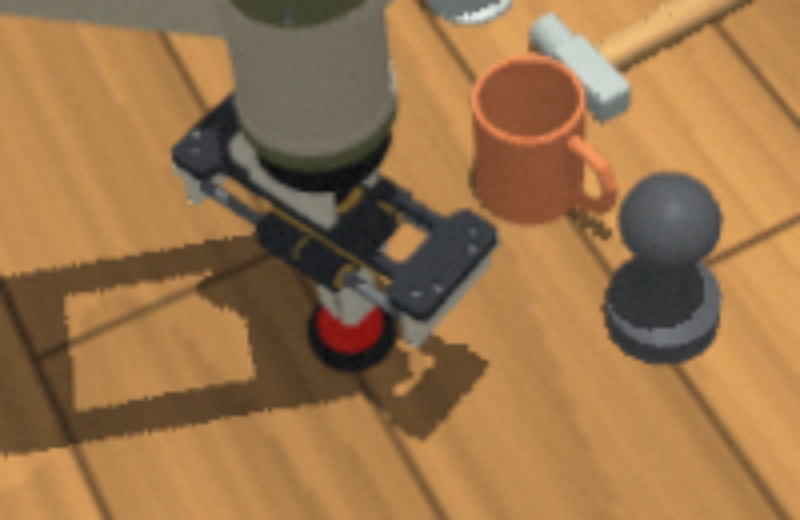

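The closed fingertips are over the red cap, around (350,320) in the crop, and well clear of the mug and stake. Pressing in small steps.

```bash
python3 -m inch '[[[0,0,-7,0,0,0,0],[0,0,-4,0,0,0,0],[0,0,-3,0,0,0,0],[0,0,0,0,0,0,0]]]'
```

```text
clock: 3.28
position: [437.8, -66.3, 37.0]
tool_rot: [0.597, -0.592, 0.384, -0.382]
force: [-2.3, -0.1, 2.9]
grip_width: 0.3
```

```bash
python3 -m inch '[[[0,0,-2,0,0,0,0],[0,0,-2,0,0,0,0],[0,0,-1,0,0,0,0],[0,0,-1,0,0,0,0]]]'
```

```text
clock: 3.78
position: [438.0, -66.4, 34.9]
tool_rot: [0.596, -0.593, 0.384, -0.381]
force: [-8.2, 2.2, 15.6]
grip_width: 0.9
```

The force is 15.6 N at 34.9 mm, so the button is at its stop (full press takes about 5 N). I hold it for two rows, then lift.

```bash
python3 -m inch '[[[0,0,0,0,0,0,0],[0,0,0,0,0,0,0],[0,0,20,0,0,0,0],[0,0,40,0,0,0,0],[0,0,40,0,0,0,0],[0,0,40,0,0,0,0],[0,0,10,0,0,0,0],[0,0,0,0,0,0,0]]]'; python3 -m inch '[[[25,8,0,0,0,0,0],[35,12,0,0,0,0,0],[35,12,0,0,0,0,0],[30,10,0,0,0,0,0],[15,5,0,0,0,0,0],[0,0,0,0,0,0,0]]]'
```

```text
clock: 4.78
position: [436.5, -65.7, 186.9]
tool_rot: [0.596, -0.593, 0.385, -0.381]
force: [-0.3, 0.3, 0.2]
grip_width: 0.3
clock: 5.52
position: [575.0, -16.4, 172.2]
tool_rot: [-0.594, 0.595, -0.39, 0.376]
force: [-0.4, -0.5, -0.4]
grip_width: 0.6
```

```bash
python3 -m inch '[[[10,0,-8,0,0,0,0],[6,0,-10,0,0,0,0],[0,0,-8,0,0,0,0],[0,0,-4,0,0,0,0],[0,0,0,0,0,0,0]]]'; python3 - <<'E'
from h import *
a=[]
for n in("side","top"):
    p,d=bot.snapshot(n)
    a.append(cv2.resize(p[140:290,170:360],(570,450)) if n=="top" else cv2.resize(p[100:320,130:330],(500,550)))
    if n=="top":
        print([world(n,u,v,d[v,u])[2].round(1) for u,v in((290,269),(288,270),(292,269))])
cv2.imwrite("pics/m1.png",a[0])
E
```

```text
clock: 6.15
position: [588.8, -17.2, 136.9]
tool_rot: [-0.593, 0.596, -0.392, 0.375]
force: [0.3, -0.4, 0.5]
grip_width: 0.4
[np.float64(581.2), np.float64(582.7), np.float64(582.9)]
```

View pics/m1.png

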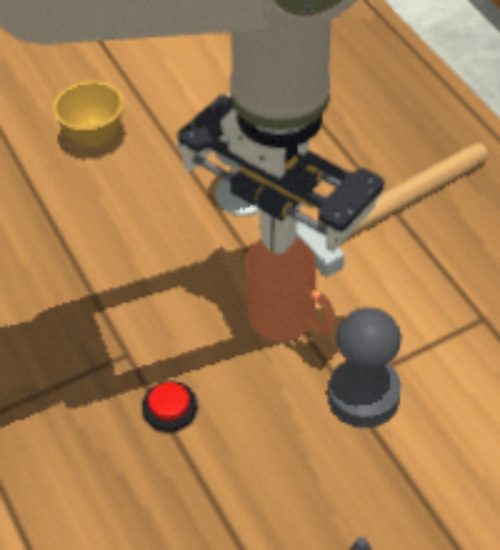

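The closed fingertips are above the mug mouth at about (280,240), pointing down. The button at (170,402) is up again and the pieces are undisturbed. Holding.

```bash
python3 -m inch '[[[1,1,1,0,0,0,0],[0,0,0,0,0,0,0],[0,0,0,0,0,0,0],[0,0,0,0,0,0,0],[0,0,0,0,0,0,0],[0,0,0,0,0,0,0],[0,0,0,0,0,0,0],[0,0,0,0,0,0,0],[0,0,0,0,0,0,0],[0,0,0,0,0,0,0]]]';python3 -m inch '[[[0,0,0,0,0,0,0],[0,0,0,0,0,0,0],[0,0,0,0,0,0,0],[0,0,0,0,0,0,0],[0,0,0,0,0,0,0],[0,0,0,0,0,0,0],[0,0,0,0,0,0,0]]]'
```

```text
clock: 7.5
position: [591.0, -16.1, 140.1]
tool_rot: [-0.593, 0.595, -0.391, 0.376]
force: [-0.2, 0.6, -0.5]
grip_width: 0.4
clock: 8.38
position: [591.0, -16.1, 140.1]
tool_rot: [-0.593, 0.595, -0.391, 0.376]
force: [0.4, -0.8, -0.1]
grip_width: 0.2
```

```bash
python3 -m inch '[[[0,0,30,0,0,0,0],[0,0,40,0,0,0,0],[0,0,5,0,0,0,0],[4,-25,0,0,0,0,0],[5,-35,0,0,0,0,0],[5,-35,0,0,0,0,0],[3,-20,0,0,0,0,0],[0,0,0,0,0,0,0]]]'
```

```text
clock: 9.38
position: [606.3, -132.8, 212.3]
tool_rot: [-0.593, 0.596, -0.392, 0.373]
force: [-0.8, 0.8, -0.0]
grip_width: 0.4
```

```bash
python3 -m inch '[[[5,-16,0,0,0,0,0],[0,0,-15,0,0,0,0],[0,0,-10,0,0,0,0],[0,0,-5,0,0,0,0],[0,0,0,0,0,0,0]]]'; python3 - <<'E'
from h import *
p,d=bot.snapshot("side");cv2.imwrite("pics/d1.png",cv2.resize(p[80:370,120:350],(460,580)))
E
```

```text
clock: 10.0
position: [610.9, -146.2, 178.4]
tool_rot: [-0.594, 0.596, -0.393, 0.371]
force: [-1.0, -0.4, -1.2]
grip_width: 0.2
```

View pics/d1.png

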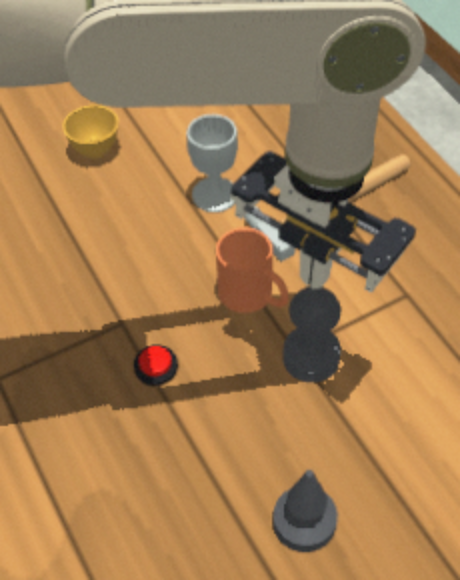

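The fingertips are just above the dome head, tip at (315,285) over a head centre of (315,312). Every piece is standing and the button is up. I trim the position by 3 mm, hold, check and hand in.

```bash
python3 -m inch '[[[0,-3,1,0,0,0,0],[0,0,0,0,0,0,0],[0,0,0,0,0,0,0],[0,0,0,0,0,0,0],[0,0,0,0,0,0,0],[0,0,0,0,0,0,0],[0,0,0,0,0,0,0],[0,0,0,0,0,0,0],[0,0,0,0,0,0,0],[0,0,0,0,0,0,0]]]';python3 -m inch '[[[0,0,0,0,0,0,0],[0,0,0,0,0,0,0],[0,0,0,0,0,0,0],[0,0,0,0,0,0,0],[0,0,0,0,0,0,0],[0,0,0,0,0,0,0]]]'
python3 - <<'E'
from h import *
p,d=bot.snapshot("side");a=cv2.imread("pics/side0.png")
for n,(u,v,w,h) in dict(mug=(228,193,35,42),goblet=(212,136,28,50),bowl=(150,130,32,32),cone=(255,312,36,44),button=(186,250,26,24),foot=(260,245,32,26)).items():
    r=cv2.matchTemplate(p[v-8:v+h+8,u-8:u+w+8],a[v:v+h,u:u+w],cv2.TM_CCOEFF_NORMED);m=cv2.minMaxLoc(r);print(n,round(m[1],3),np.array(m[3])-8)
print(bot.observe()['position'],bot.observe()['clock'],abs(bot.observe()['dq']).max());bot.job_done()
E
```

```text
clock: 11.3
position: [611.8, -149.5, 181.5]
tool_rot: [-0.594, 0.596, -0.392, 0.372]
force: [-0.5, 1.0, 0.5]
grip_width: 0.2
clock: 12.05
position: [611.8, -149.5, 181.5]
tool_rot: [-0.594, 0.596, -0.392, 0.372]
force: [1.2, -0.4, -0.2]
grip_width: 1.1
mug 0.803 [0 0]
goblet 0.9 [0 0]
bowl 0.953 [0 0]
cone 0.965 [0 0]
button 0.867 [0 0]
foot 0.727 [0 0]
[ 611.83782382 -149.5311746   181.51304479] 12.1 0.0018003599002047851
the job is handed in; nothing more can be done
```

I pressed the call button, pointed at the copper mug, then at the dome-headed stake, and handed in at 12.1 s with the hand still over the stake. The hand-in gives no verdict.

- **Button:** I pressed until the force reached 15.6 N with the cap at its stop, held it there, then lifted. A later side picture shows it up again.
- **Mug:** the fingertips hovered about 31 mm above the rim for about 2.4 s, within a few millimetres of the middle.
- **Stake:** the fingertips hovered about 32 mm above the top for about 2 s before hand-in. The TCP was at (611.8, -149.5, 181.5) mm, against a stake measured at about (612, -150).
- **Last checks:** comparing the side view with the first picture showed no shift, to the pixel, of the mug, goblet, bowl, cone stake, button or stake foot. The stake-foot (0.73) and mug (0.80) matches were weaker, probably because the arm shaded them. I did not check the hammer this way. The force readings while holding at the stake were noise of about 1 N.
- **Disagreement:** the two cameras differed by up to about 9 mm on the mug's mouth, because I read the side view roughly. I used the top-camera value, which matched the mug's known diameter and rim height.

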